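Seal a tackle pack in the bench press

ROBOT

A 6-joint arm with a two-finger parallel gripper is mounted at the origin on the work surface. World frame = base frame: x ahead of the robot, y to its left, z up, the work surface at z = 0. Lengths are in m, angles in degrees, forces in N, time in s.
With the tool pointing down it reaches from about 0.35 to 0.725 m from the base axis. Payload 6 kg.
Tool frame: the origin (TCP) lies at the very end of the fingers, on their centre line; the grasp point (between the pads) lies 19 mm behind it; z points along the fingers, y is the line along which they close (so a half turn about z gives the same grasp; the last joint's range is limited). The gripper opens to 85 mm and grips with 20 to 120 N. Pads are 22 mm wide; open, the fingers measure 114 mm over their backs; the gripper's body (76 mm by 85 mm) begins 54 mm behind the grasp point. The pads swing forward as they close: fully open they stand 13 mm farther back than shut.
Start: joints at [91.026, 2.303, 4.859, 0, -92.561, -19.12], TCP at [0.186, 0.57, 0.231] pointing down, gripper open.
Joint ranges: [-146.85, 146.85], [-73.84, 115.35], [-62.03, 85.46], [-188.31, 113.3], [-161.28, -10.13], [-171.36, 171.36]. Speed limits (degrees/s): [147.25, 147.25, 172.46, 180, 180, 180].

INTERFACE

Orientations are given as a 3x3 rotation matrix whose columns are the frame's x, y, z axes.
In Python, from workcell import move_to, movel, move_joints, grip, dwell, ik, grab_frame, IKError, hand_in, get_time_s, get_joint_positions, get_joint_velocities, get_joint_efforts, get_tcp_pos, get_eef_rot, get_ft_force, get_ft_torque, get_grip_width, get_finger_force gives the robot as it stands. Calls block until the motion is done:
- move_to(position, orientation): joint-space move of the TCP to a pose.
- movel(position, orientation=None, velocity=0.15): straight line of the TCP; orientation=None keeps the orientation; velocity is the mean speed in m/s.
- move_joints(angles): joint-space move.
- grip(opening): opening from 0.0 (shut) to 1.0 (fully open); the grip force is fixed at half the most; returns when the fingers have stopped.
- dwell(seconds).
- ik(position, orientation): joint angles nearest the present ones, or None.
- grab_frame(name): name is "scene" or "side" or "wrist"; returns a dict with "pixels" (400x640x3 uint8, red, green, blue), "K" (3x3 intrinsics, pixels), "rvec" (rotation vector, rad) and "tvec" (3), from world to camera coordinates, as OpenCV has them. Camera axes: x right, y down, z forward; pixel columns grow to the right and rows downward; lengths in m; the calibration is good to about 2 mm. The wrist camera is an equidistant fisheye: a pixel r from the principal point sees the ray r / f radians off the axis. A picture is of the moment at which its call begins. There is no depth.
A pose or a line that the arm cannot do raises IKError and nothing moves.
- hand_in(): hands the job in; it is judged then, once.
Readings, each from a call of its own:
- get_time_s(): time.
- get_joint_positions(): joint angles.
- get_joint_velocities(): joint speeds.
- get_joint_efforts(): joint torques, N m.
- get_tcp_pos(): TCP position.
- get_eef_rot(): TCP orientation.
- get_ft_force(): force on the tool from outside, world axes, zero at the start.
- get_ft_torque(): the same for the moment, N m.
- get_grip_width(): opening from 0.0 (shut) to 1.0 (fully open).
- get_finger_force(): force on a finger pad.
Only numpy, scipy, OpenCV 4.12 (cv2) and the standard library are available. Lean on these libraries where they do the work, as an engineer would, in place of code of your own. Each camera call takes 0.05 s, during which the arm holds its last target. There are 200 camera calls.

TASK

Slide the carrier with its card pack along the rail until it clicks into the detent under the press, and let go of it. Then push the round palm knob on top of the press 25 mm straight down (never as far as 33 mm, which crushes the pack), so that the foot squeezes the pack, and keep it there: finish while still holding the knob down. Leave the other things on the bench alone.

Things in the scene. Friction and masses are not known exactly. Their poses are not given: they have to be found in the camera images.
- press: Grey bench press, fixed: base plate 185 x 415 x 12 mm carrying a straight rail, and a C-shaped frame 44 mm wide, 155 mm high, whose column stands on its +x side (away from the robot) and whose arm reaches over the rail towards -x, ending 22 mm past the ram's axis. The origin is on the table surface, straight under the ram's axis. Its +y axis runs along the rail to the loading end; the base reaches from y = -140 to +275 mm and from x = -60 to +125 mm.
- press_station (a point): Point on the ram's axis, 36 mm above the table, where the carrier's origin lies when the carrier is in the press detent.
- slide (a joint): Slide of the carrier along the rail, m: 0 = loading end, growing as the carrier moves along the press's -y axis; 0.200 = clicked into the detent under the press, 0.265 = far end. It slides with about 1 N; the sprung detent pulls it in from about 3 mm either side and takes about 5 N to leave.
- carrier_post (a point): Centre, half-way up, of the carrier's upright black post: round, 22 mm diameter, 50 mm high, standing on a tongue of the carrier (44 mm wide, top face 36 mm above the table) on the robot's side of the rail, 120 mm along the press's -x axis from the pocket centre. The point is 61 mm above the table and the post's top 86 mm. The post is free all round, to be pinched from above or pushed.
- carrier: The carrier: aluminium plate 100 x 124 x 12 mm with 3 mm lips around its pocket. Origin at the centre of the pocket, level with the plate's top face (36 mm above the table); axes as the press's.
- pack: Card pack clipped firmly into the carrier's pocket (brown board 76 x 96 x 4 mm, clear bubble below it); it rides with the carrier. Origin at the centre of the board's underside; its top face is 40 mm above the table.
- ram (a joint): Travel of the spring-loaded ram with the palm knob, m: 0 = up at rest, growing straight down, stop at 0.038. The foot meets the pack at about 0.014. Pushing needs about 3.5 N at first, about 11 to 13 N at 0.025 and 20 N at 0.038; it springs back up when let go. Wanted: 0.025, within 4 mm.
- knob_top (a point): Centre of the flat top (about 42 mm across) of the round black palm knob, 54 mm diameter, 16 mm thick, on the ram's axis above the frame's arm: 213 mm above the table at rest, 188 mm when pushed 25 mm down.
- palm_knob: The palm knob itself; origin at the centre of its underside, 16 mm below its top.
- foot: Flat steel press foot, 50 x 70 x 10 mm, at the ram's lower end under the frame's arm; origin at the centre of its underside, 54 mm above the table at rest. It gives upward on its own spring (about 2 N, then 0.35 N per mm) once it meets the pack.
- spool: Bystander, not to be moved: grey plastic line spool, 60 mm across, 26 mm high, lying flat. Origin at its underside.
- jar: Bystander, not to be moved: small jar with metal lid, 44 mm across, 55 mm high. Origin at its underside.
- lure_box: Bystander, not to be moved: flat clear box, 40 x 90 x 22 mm. Origin at its underside.
- mug: Bystander, not to be moved: white mug, 80 mm across, 90 mm high. Origin at its underside.
- screwdriver: Bystander, not to be moved: screwdriver lying flat.
- card_stack: Bystander, not to be moved: stack of blank cards, 76 x 96 x 15 mm. Origin at its underside.
- tin: Bystander, not to be moved: round flat tin, 72 mm across, 26 mm high. Origin at its underside.

How it is judged:
By the outcome, as a careful person would: the job done as asked, in the order asked, and still so for the second after the job is handed in, while the arm keeps its last pose, push and grip.
It also fails if it takes over 48 s, if anything falls off the work surface, if the arm or the gripper's body presses on something with over 40 N, if the wrist force passes 120 N, or if a joint passes its speed limit or range.

## Working session

There is one attempt and no reset: what is moved stays moved. The work goes in short steps, each a Python script; the robot and the scene stay as the last script left them, time stands still between calls to the robot, and variables do not carry over. Pictures are saved under pics/ and viewed, at most 10 in all, crops included, and the job is handed in when it is done.

```bash
mkdir -p pics; cat > h.py <<'E'
import numpy as np, cv2
from workcell import *
def shot(n,f):
    d=grab_frame(n); cv2.imwrite(f'pics/{f}.png',d["pixels"][:,:,::-1]); np.savez(f'pics/{f}.npz',**d); return d
def ray(d,uv):
    K=np.array(d["K"]);R=cv2.Rodrigues(np.array(d["rvec"],float))[0];t=np.array(d["tvec"],float).ravel()
    v=R.T@np.linalg.inv(K)@np.array([uv[0],uv[1],1.]); return -R.T@t, v/np.linalg.norm(v)
def onz(d,uv,z):
    c,v=ray(d,uv); return c+v*(z-c[2])/v[2]
def proj(d,P):
    return cv2.projectPoints(np.array(P,float).reshape(-1,3),np.array(d["rvec"],float),np.array(d["tvec"],float),np.array(d["K"],float),None)[0].reshape(-1,2)
E
python3 -c "
from h import *
for n in('scene','side'):
  d=shot(n,n+'0'); print(n,d['K'],ray(d,(320,200)))
print(get_time_s(),get_eef_rot())"
```

```text
scene [[391.90200912   0.         319.16862511]
 [  0.         391.90200912 209.7702946 ]
 [  0.           0.           1.        ]] (array([ 1.43850349, -0.46709509,  0.82785322]), array([-0.71085251,  0.41932336, -0.56467391]))
side [[437.67677281   0.         314.54849386]
 [  0.         437.67677281 196.54387064]
 [  0.           0.           1.        ]] (array([ 0.38738803, -0.75168631,  1.08086792]), array([ 0.19791823,  0.60201575, -0.77356668]))
0.1 [[ 9.50544510e-01 -3.10588133e-01 -3.82644313e-04]
 [-3.10588337e-01 -9.50543142e-01 -1.61885357e-03]
 [ 1.39076781e-04  1.65763724e-03 -9.99998616e-01]]
```

View pics/scene0.png

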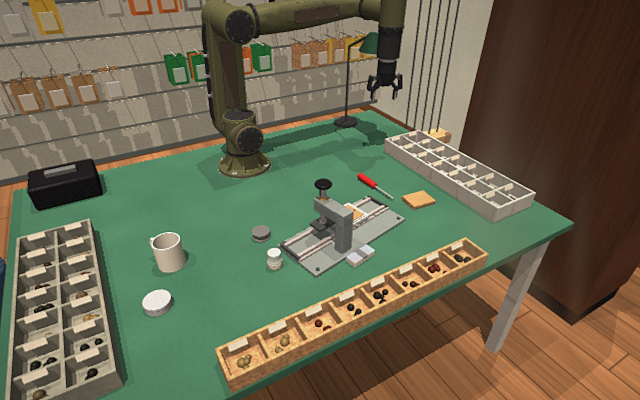

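View pics/side0.png

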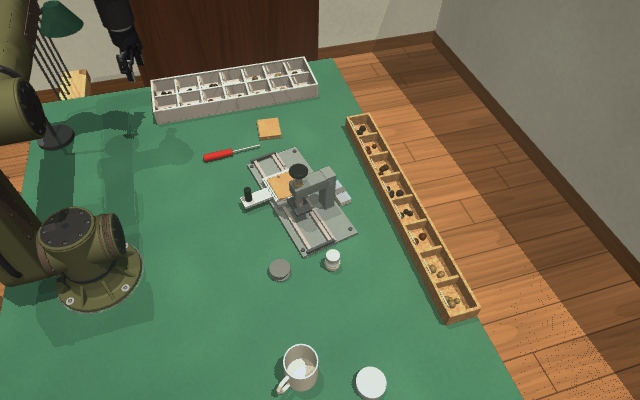

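The scene view shows the knob at about (323,184), with the frame beside it. The side view shows the knob at about (298,171), the post at about (248,193), and base corners near (295,150), (357,233) and (306,254). I'll measure these by mask next.

```bash
python3 -c "
from h import *
s=np.load('pics/scene0.npz');d=np.load('pics/side0.npz')
def blobs(D,x0,y0,x1,y1,n):
  g=D['pixels'].max(2)[y0:y1,x0:x1]; m=(g<48).astype('uint8')
  k,l,st,c=cv2.connectedComponentsWithStats(m)
  for i in range(1,k):
    if st[i,4]>25: print(n,st[i]+[x0,y0,0,0,0],c[i]+[x0,y0])
blobs(d,230,140,360,260,'side');blobs(s,290,165,400,280,'scene')
for uv in [(295,150),(357,233),(306,254),(248,164)]: print(uv,onz(d,uv,.012))
a=s['pixels'][165:285,275:415,::-1];b=d['pixels'][140:260,230:370,::-1]
cv2.imwrite('pics/crop.png',np.vstack([cv2.resize(x,None,fx=4,fy=4,interpolation=cv2.INTER_CUBIC)[:,:] for x in (b,)]))
cv2.imwrite('pics/crop2.png',cv2.resize(a,None,fx=4,fy=4,interpolation=cv2.INTER_CUBIC))
"
```

```text
scene [315 179  17  12 135] [322.57777778 183.86666667]
scene [325 222  10   6  26] [328.34615385 224.53846154]
(295, 150) [0.64219747 0.31941989 0.012     ]
(357, 233) [ 0.7300452  -0.07142037  0.012     ]
(306, 254) [ 0.56448165 -0.10018061  0.012     ]
(248, 164) [0.47227423 0.29722525 0.012     ]
```

View pics/crop.png

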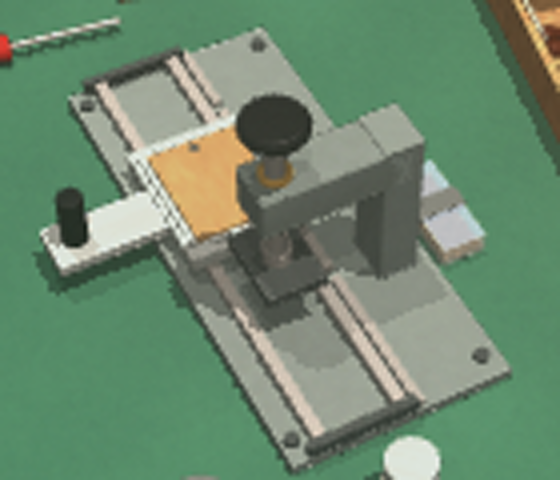

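View pics/crop2.png

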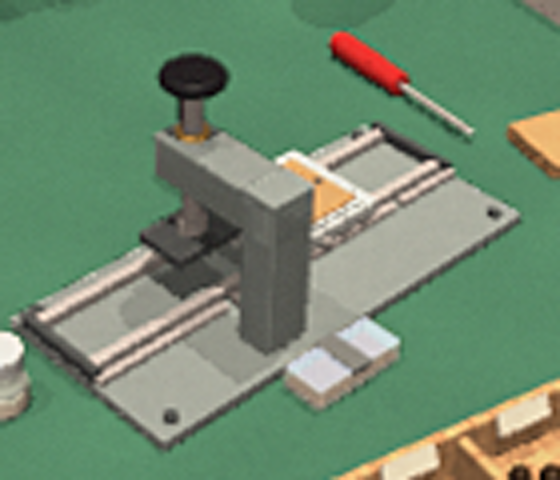

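The crops show the plate corners clearly. In the side view they are at crop px (262,28), (512,373), (293,470) and (70,98). The post top is near (70,194) and its foot near (75,238), so the carrier sits part-way along the rail. The knob is at (274,127) in the side crop and (193,76) in the scene crop. Next is the pose fit.

```bash
cat > fit.py <<'E'
from h import *
s=np.load('pics/scene0.npz');d=np.load('pics/side0.npz')
S=lambda x,y:(x/4+230-.4,y/4+140-.4); C=lambda x,y:(x/4+275-.4,y/4+165-.4)
L=np.array([[125,275],[125,-140],[-60,-140],[-60,275]])/1e3
def fit(L,W):
    lc,wc=L.mean(0),W.mean(0); U,_,V=np.linalg.svd((L-lc).T@(W-wc)); R=(U@V).T
    return R,wc-R@lc,np.abs((R@L.T).T+wc-R@lc-W).max()
Ws=np.array([onz(d,S(*p),.012)[:2] for p in[(262,28),(512,373),(293,470),(70,98)]])
Wc=np.array([onz(s,C(*p),.012)[:2] for p in[(518,213),(168,447),(15,320)]])
for l,w in((L,Ws),(L[:3],Wc),(np.vstack([L,L[:3]]),np.vstack([Ws,Wc]))):
    R,t,e=fit(l,w); print('press',t,'yaw',np.degrees(np.arctan2(R[1,0],R[0,0])),'err',e)
def kc(D,x0,y0,x1,y1,th):
    m=(D['pixels'].max(2)[y0:y1,x0:x1]<th).astype('uint8'); k,l,st,c=cv2.connectedComponentsWithStats(m)
    i=1+st[1:,4].argmax(); print(st[i]+[x0,y0,0,0,0]); return (st[i,0]+(st[i,2]-1)/2+x0,st[i,1]+(st[i,3]-1)/2+y0)
a=kc(s,305,172,340,194,75);b=kc(d,285,160,312,180,75)
(c1,v1),(c2,v2)=ray(s,a),ray(d,b)
q=np.linalg.lstsq(np.stack([v1,-v2],1),c2-c1,rcond=None)[0]
print('knob mid',c1+q[0]*v1,c2+q[1]*v2, onz(s,a,.205),onz(d,b,.205))
P=onz(d,S(70,194),.086);Pb=onz(d,S(74,238),.036);print('post',P,Pb)
for p in(P,Pb): print('local',R.T@(p[:2]-t))
E
python3 fit.py
```

```text
press [0.58221593 0.04086933] yaw 11.752565891435758 err 0.0018061674801841954
press [0.58957769 0.04414126] yaw 12.607977646347637 err 0.003849499799549655
press [0.585707   0.04234451] yaw 12.258703348208783 err 0.005633236973173195
[315 179  17  15 157]
[289 164  19  16 222]
knob mid [0.58432801 0.04684012 0.19687035] [0.58422271 0.04863531 0.19847508] [0.59533329 0.04021852 0.205     ] [0.5827672  0.04271728 0.205     ]
post [0.44493873 0.12653887 0.086     ] [0.44240354 0.12559416 0.036     ]
local [-0.11968193  0.11216341]
local [-0.1223599   0.11177853]
```

Plate, knob and post agree with the given sizes: press at about (0.584, 0.043) with yaw 12°, post at local x −0.120 and slide about 0.088. Next I pinch the post across the rail direction.

```bash
cat >> h.py <<'E'
yaw=np.radians(12.0); ex=np.array([np.cos(yaw),np.sin(yaw),0]); ey=np.array([-np.sin(yaw),np.cos(yaw),0])
R0=np.stack([ex,-ey,[0,0,-1]],1); O=np.array([.5842,.0428,0])
E
python3 -c "
from h import *
p=np.array([.4438,.126,0]); print(get_joint_positions())
move_to(p+[0,0,.16],R0)
movel(p+[0,0,.046],velocity=.1)
print(get_ft_force())
grip(0.1)
print(get_grip_width(),get_finger_force(),get_ft_force(),get_tcp_pos(),get_time_s())
shot('scene','scene1');shot('side','side1')"
```

```text
[ 9.10261450e+01  2.33516829e+00  4.80714623e+00 -2.36051162e-02
 -9.25643237e+01 -1.91218789e+01]
[ 0.53702056 -0.10501835 -0.28409469]
0.24396510757339304 58.47893714904785 [-1.66484669 -0.27148563  3.16972976] [0.44385107 0.12594079 0.0463461 ] 3.875
```

View pics/side1.png

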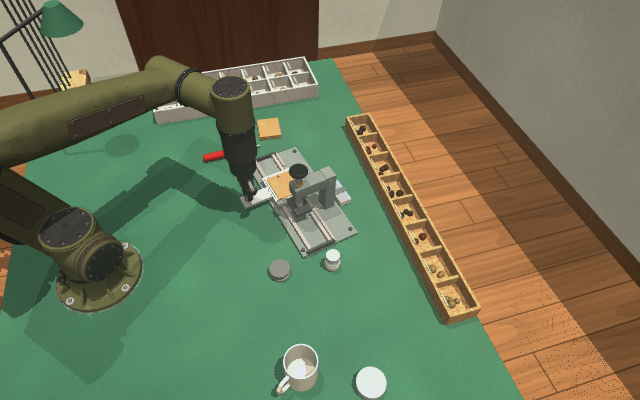

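The side view shows the fingers around the post at about (248,193), and the 21 mm width confirms the pinch. Next I slide the carrier, feeling for the detent over the last part.

```bash
python3 -c "
from h import *
p=get_tcp_pos(); y=(p-O)@ey; print('y',y,(p-O)@ex)
T=lambda yy: p+ey*(yy-y)
movel(T(.010),velocity=.08)
for k in range(9,-5,-1):
  movel(T(k/1e3),velocity=.02); dwell(.05); f=get_ft_force(); q=get_tcp_pos()
  print(k,round((q-O)@ey*1e3,2),round(f@ey,2),round(f@ex,2),round(f[2],2))
  if k<5 and f@ey>3.5: break
print(get_time_s()); shot('scene','scene2');shot('side','side2')
"
```

```text
y 0.11050879775880225 -0.1199805452855952
9 8.93 1.41 -4.77 4.22
8 7.9 1.82 -4.52 5.18
7 6.89 1.31 -5.59 5.47
6 5.85 0.37 -4.3 4.88
5 4.65 -1.78 -4.71 4.72
4 3.61 -2.14 -4.29 4.78
3 2.48 -1.89 -5.07 4.56
2 1.38 -2.95 -4.4 3.99
1 0.97 0.37 -4.41 5.72
0 0.64 3.18 -6.65 7.17
-1 0.27 7.17 -7.52 6.47
8.6833
```

Between 7 and 1 mm the force fell, turned into a pull and then rose, so the detent is centred at about y = +0.9 mm. I'll ease back to it, release, lift and look.

```bash
python3 -c "
from h import *
p=get_tcp_pos(); y=(p-O)@ey
movel(p+ey*(.0009-y),velocity=.02); dwell(.1); f=get_ft_force(); print(f@ey,f@ex,f[2],(get_tcp_pos()-O)@ey)
grip(.7); dwell(.1); q=get_tcp_pos(); print(get_ft_force(),get_grip_width())
movel(q+[0,0,.16],velocity=.2)
movel(get_tcp_pos()-ex*.02+[0,0,.05],velocity=.2)
print(get_tcp_pos(),get_time_s())
s=shot('scene','scene3');d=shot('side','side3')
a=s['pixels'][165:285,275:415,::-1];b=d['pixels'][140:260,230:370,::-1]
cv2.imwrite('pics/c3.png',np.hstack([cv2.resize(x,None,fx=2.8,fy=2.8,interpolation=cv2.INTER_CUBIC) for x in (a,b)]))
"
```

```text
2.2138895499476305 -5.54850469065076 6.105574998515071 0.0010239262765285718
[ 0.29538201 -0.02347078  0.45737684] 0.6975051570660888
[0.44632725 0.01471182 0.25450493] 11.0583
```

View pics/c3.png

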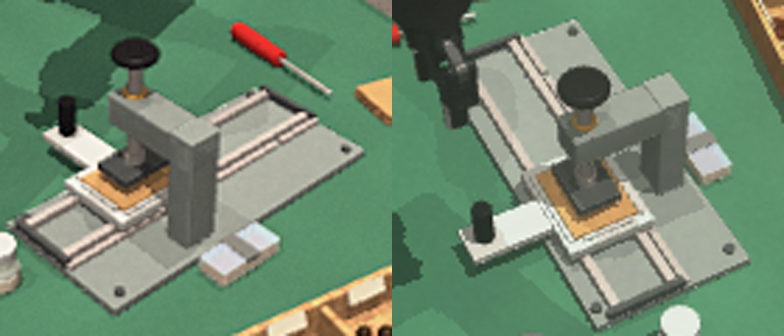

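Both views show the carrier and pack centred under the foot with the gripper clear. The post in the side view is at about px (262,214). Next I shut the gripper, go over the knob and press in steps.

```bash
python3 -c "
from h import *
d=np.load('pics/side3.npz'); m=(onz(d,(262.4,213.6),.086)-O); print('post local',m@ex,m@ey)
k=O+ey*.0009
p=get_tcp_pos(); movel([p[0],p[1],.262],velocity=.2); grip(0.0); print(get_grip_width())
movel(k+[0,0,.262],R0,velocity=.15); movel(k+[0,0,.222],velocity=.08); dwell(.1)
f0=get_ft_force()[2]; print(get_tcp_pos(),f0)
for z in list(np.arange(.219,.2069,-.002))+[.203,.198]:
  movel(k+[0,0,z],velocity=.03); dwell(.05); print(round(z,4),round(get_tcp_pos()[2],4),(get_ft_force()).round(2))
print(get_time_s()); s=shot('scene','scene4');d=shot('side','side4')
a=s['pixels'][145:285,255:395,::-1];b=d['pixels'][120:260,230:370,::-1]
cv2.imwrite('pics/c4.png',np.hstack([cv2.resize(x,None,fx=2.8,fy=2.8,interpolation=cv2.INTER_CUBIC) for x in (a,b)]))
"
```

```text
post local -0.11760672762334266 0.0011981596008441373
-0.003403575064687198
[0.5842839  0.04365369 0.22270601] -0.8977111830496749
0.219 0.219 [0.2  0.02 0.29]
0.217 0.2169 [-0.27  0.07 -0.44]
0.215 0.2149 [ 0.18  0.05 -0.43]
0.213 0.2132 [0.78 0.35 1.04]
0.211 0.2114 [-0.07  0.84  3.26]
0.209 0.2091 [-0.32  0.12  3.74]
0.207 0.2071 [0.96 0.72 4.95]
0.203 0.2032 [0.32 0.67 5.13]
0.198 0.1992 [-1.82  0.17  6.53]
16.6417
```

View pics/c4.png

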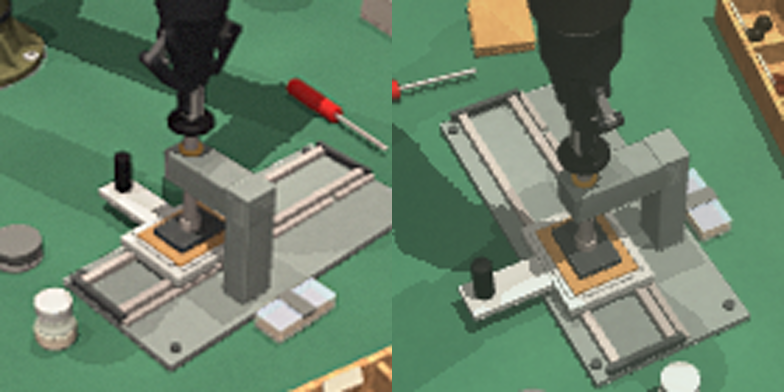

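The fingertips sit on the middle of the knob at about (190,115) and (583,150), the foot is at the pack, and contact came at z ≈ 0.213 as given. Next is the rest of the press.

```bash
python3 -c "
from h import *
k=O+ey*.0009
for z in [.194,.191,.1885,.1878]:
  movel(k+[0,0,z],velocity=.03); dwell(.15); print(round(z,4),round(get_tcp_pos()[2],4),(get_ft_force()).round(2))
dwell(.5); zz=get_tcp_pos()[2]
if abs(zz-.188)>.0012: movel(k+[0,0,.1878-(zz-.188)],velocity=.02); dwell(.5)
print(get_tcp_pos(),get_ft_force(),get_time_s()); s=shot('scene','scene5');d=shot('side','side5')
a=s['pixels'][145:285,255:395,::-1];b=d['pixels'][120:260,230:370,::-1]
cv2.imwrite('pics/c5.png',np.hstack([cv2.resize(x,None,fx=2.8,fy=2.8,interpolation=cv2.INTER_CUBIC) for x in (a,b)]))
"
```

```text
0.194 0.1958 [-3.39 -0.3   9.58]
0.191 0.1931 [-3.86  1.01 11.38]
0.1885 0.1909 [-4.83  1.49 11.24]
0.1878 0.1903 [-4.21  1.45 12.06]
[0.5841464  0.04362461 0.18826568] [-4.79905588  2.53459072 13.76848835] 19.6417
```

View pics/c5.png

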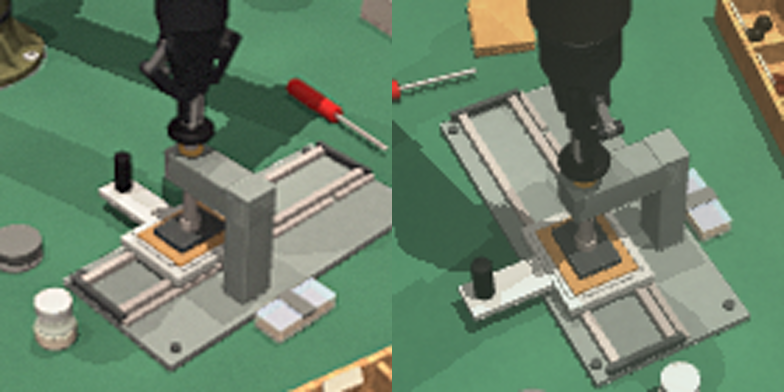

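The knob is now lower, at about (190,128) in the scene crop, with the foot on the pack and the carrier unmoved. The tip is at z = 0.188 with about 13 N, which matches 25 mm of travel.

```bash
python3 -c "
from h import *
print(get_tcp_pos()[2],get_ft_force()[2]); print(hand_in())"
```

```text
0.18826938665676612 12.641406616288815
the job is handed in; nothing more can be done
None
```

The job is handed in: the carrier is clicked into the press detent and released, and the arm is holding the knob about 25 mm down (tip at z = 0.188, about 13 N).

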